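Tip the parts organiser flat into its taped bay

TASK

The small-parts organiser is standing on end beside the bay marked with blue tape on the worktop. With the fingers, gently push it over from its lid side, high up near its top edge, so that it tips over and ends lying flat, lid up, inside the blue outline with no corner beyond the tape. Do not grip it, lift it or slide it about, and leave the soap pump, the battery and the roll of tape near it undisturbed.

Things in the scene. Friction and masses are not known exactly. Their poses are not given: they have to be found in the camera images.
- organiser: dark grey parts organiser, closed see-through lid, 145 x 202 x 45 mm (its x, y, z), 0.35-0.7 kg. Origin: centre of its base face (underside when flat). z points out of the lid. It starts standing on a short end, 202 mm tall: y points up; z is level, away from the bay (push from there). It tips about foot; its top must travel about 45 mm (13 degrees), then it falls by itself. Needs only a few N
- top (a point): middle of the organiser's uppermost edge on the lid side as it stands (202 mm above the worktop at the start)
- foot (a point): middle of the organiser's bottom edge on the bay side, about which it tips (on the worktop at the start)
- corner_a (a point): corner of the organiser's base face at its x = +72.5, y = +101 mm
- corner_b (a point): corner of the organiser's base face at its x = -72.5, y = +101 mm
- corner_c (a point): corner of the organiser's base face at its x = +72.5, y = -101 mm
- corner_d (a point): corner of the organiser's base face at its x = -72.5, y = -101 mm
- bay: rectangle of blue tape flat on the worktop, inside 232 (its x) by 175 mm (its y), tape 15 mm wide, so 262 x 205 mm outside. Origin: its centre, on the worktop. Its x axis points away from the standing organiser, which stands at its -x side, about parallel, its foot edge about 101 mm from the centre: tipped over in place it lands about in the middle
- soap_pump: bystander: dark brown soap bottle with a black pump head, 60 x 75 mm, 184 mm tall, standing; origin at the centre of its foot, z axis up
- battery: bystander: black and copper-coloured battery standing on end, 14 mm across, 50 mm tall; origin at the centre of its foot, z axis up
- tape_roll: bystander: roll of beige masking tape lying flat, 105 mm across, 25 mm tall; origin at the centre of its underside
Mind the look-alikes: they are no part of the job. Leave any brown look-alike of the organiser alone.

How it is judged:
By the outcome, as a careful person would: the job done as asked, in the order asked, and still so for the second after the job is handed in, with the robot touching nothing.
It also fails if it takes over 32 s, if anything falls off the work surface, if the arm or the gripper's body presses on something with over 40 N, if the wrist force passes 120 N, or if a joint passes its speed limit or range.

ROBOT

A 6-joint arm with a two-finger parallel gripper is mounted at the origin on a cart in front of the work surface, level with it; the furniture and walls round the work are solid. World frame = base frame: x ahead of the robot, y to its left, z up, the work surface at z = 0. Lengths are in m, angles in rad, forces in N, time in s.
With the tool pointing down it reaches from about 0.3 to 0.75 m from the base axis. Payload 8.5 kg.
Tool frame: the origin (TCP) lies at the very end of the fingers, on their centre line; the grasp point (between the pads) lies 19 mm behind it; z points along the fingers, y is the line along which they close (so a half turn about z gives the same grasp; the last joint's range is limited). The gripper opens to 85 mm and grips with 20 to 120 N. Pads are 22 mm wide; open, the fingers measure 114 mm over their backs; the gripper's body (76 mm by 85 mm) begins 54 mm behind the grasp point. The pads swing forward as they close: fully open they stand 13 mm farther back than shut.
Start: joints at [1.078, 0.381, 1.297, -0, 1.464, -0.215], TCP at [0.151, 0.529, 0.199] pointing down, gripper open.
Joint ranges: [-3.11, 3.11], [-0.89, 2.33], [0.22, 2.48], [-1.42, 4.56], [0.17, 2.85], [-2.88, 2.88]. Speed limits (rad/s): [2.39, 2.39, 3.14, 3.14, 3.14, 3.14].

INTERFACE

Orientations are given as a unit quaternion [x, y, z, w].
In Python, from plant import get_obs, capture, get_calibration, manip gives the robot as it stands. The module is installed in compiled form; this text tells all that it offers.
- The arm moves only by the tool arm_command, never from a script. Its argument "deltas" is a list of rows, each an object with "xyz": the shift along the tool's x, y, z in mm, a list of three; "rot": the turn, a rotation vector about the tool's x, y, z in degrees, a list of three. In form: [{"xyz": [dx, dy, dz], "rot": [ax, ay, az]}, ...]. A call has 1 to 5 rows; each row is the pose to reach, as a shift and turn from the pose commanded when the call began, along the tool's axes at that moment; what a row does not reach only later rows make up. A row lasts 1/8 s, in which the tool goes at most 62.5 mm and 10.7 degrees, less where a joint would pass 70% of its speed; a pose out of reach is approached as far as the arm can. A call with a gripper value outside its range is refused whole. "gripper" is the closure, from -1 (fully open) to 1 (shut), set as the call begins (left out, the last holds). The fingers move at their own pace and stop on an object; "newtons" is the grip in N (left out, the last holds). Time passes only in rows, so rows that repeat a pose let the fingers close. It gives the time, the measured TCP pose, the force, the opening and the grip force at its end, in the units of the state.
- get_obs(): the state, without advancing time (a new reading comes with each control period).
- capture(name): name is "scene" or "side" or "wrist"; returns the picture (400x640x3 uint8, red, green, blue); there is no depth.
- get_calibration(name): a dict with "vertical_fov" (degrees; the focal length in pixels is half the picture's height over the tangent of half this angle, whatever the lens; pixels are square), "cx", "cy" (the principal point, pixels), "R" (3x3) and "t" (3): a world point X has camera coordinates R X + t; the wrist camera has in their place "mount" (4x4, takes a point from camera to tool coordinates, whose origin is the TCP and whose axes are the flange's). Camera axes: x right, y down, z forward; pixel columns grow to the right and rows downward; lengths in m; the calibration is good to about 2 mm. A picture is of the moment at which its call begins: read the wrist's pose just before it. get_calibration takes no time and is no camera call.
- manip.job_done(): hands the job in; it is judged then, once.
The state is a dict: "time": time; "q": joint angles; "joint_vel": joint speeds; "joint_efforts": joint torques, N m; "eef_pos": TCP position; "ee_rot": TCP orientation; "wrist_force": force on the tool from outside, world axes, zero at the start; "moment": the same for the moment, N m; "gripper_width": finger opening in m; "grip_force": force on a finger pad.
Only numpy, scipy, OpenCV 4.12 (cv2) and the standard library are available. Lean on these libraries where they do the work, as an engineer would, in place of code of your own. Each camera call takes 0.05 s, during which the arm holds its last target. There are 200 camera calls.

## Working session

There is one attempt and no reset: what is moved stays moved. The work goes in short steps, Python scripts to look and compute and a tool call to move; the robot and the scene stay as the last step left them, time stands still between calls to the robot, and variables do not carry over. Pictures are saved under pics/ and viewed, at most 10 in all, crops included, and the job is handed in when it is done.

Besides the shell and the picture viewer there is one more tool, called after "Call:" by a JSON object that holds its "op" and its "data", one argument or row to a line. arm_command: Moves the arm, as the interface text tells. Its arguments: {"type":"object","properties":{"deltas":{"type":"array","items":{"type":"object","properties":{"xyz":{"type":"array","items":{"type":"number"}},"rot":{"type":"array","items":{"type":"number"}}}}},"gripper":{"type":"number"},"newtons":{"type":"number"}},"required":["deltas"]}

```bash
mkdir -p pics
cat > h.py <<'E'
import numpy as np, cv2
from plant import get_obs, capture, get_calibration, manip
def save(n,name):
    im=capture(n); cv2.imwrite(f'pics/{name}.png',im[:,:,::-1]); return im
def ray(n,u,v):
    c=get_calibration(n); f=200/np.tan(np.radians(c['vertical_fov'])/2)
    R=np.array(c['R']);t=np.array(c['t'])
    return -R.T@t, R.T@np.array([(u-c['cx'])/f,(v-c['cy'])/f,1])
def onplane(n,u,v,z=0):
    o,d=ray(n,u,v); return o+d*(z-o[2])/d[2]
def proj(n,X):
    c=get_calibration(n); f=200/np.tan(np.radians(c['vertical_fov'])/2)
    p=np.array(c['R'])@np.array(X)+np.array(c['t']); return p[:2]/p[2]*f+[c['cx'],c['cy']]
E
python3 - <<'E'
from h import *
save('scene','s0');save('side','d0')
o=get_obs();print(o['eef_pos'],o['ee_rot'],o['time'])
E
```

```text
[0.15068643 0.52863675 0.19806513] [ 1.38454799e-01  9.90368540e-01 -6.12802199e-04 -2.18332717e-04] 0.1
```

View pics/s0.png

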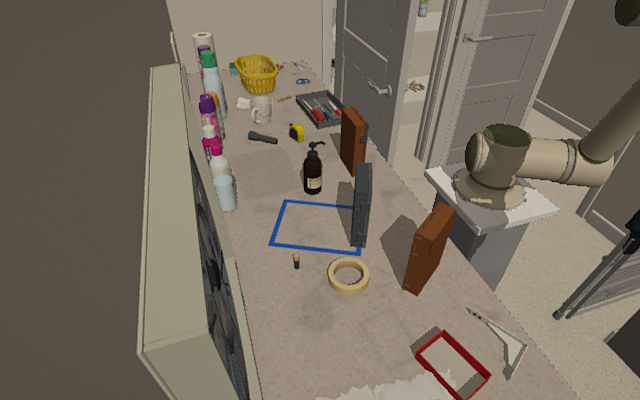

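View pics/d0.png

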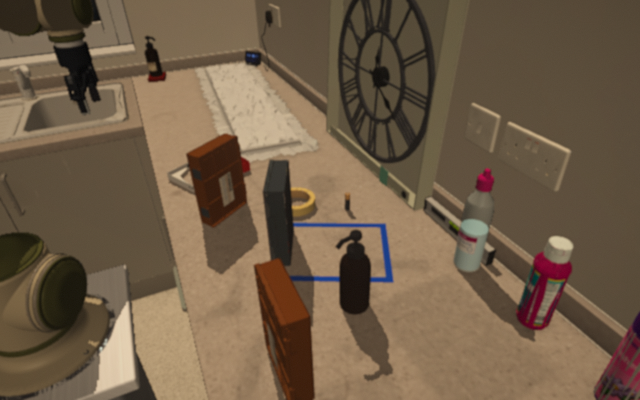

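The scene view has three organiser shapes: dark grey at (362,205), brown at (353,140) and brown at (430,250). Only the grey one stands at the bay's edge (blue outline about (270-365, 200-255)), so it fits the description. I'll confirm it in one enlarged crop.

Run:
```python
from h import *
a=cv2.imread('pics/s0.png')[130:300,255:465]; b=cv2.imread('pics/d0.png')[140:320,180:400]
a=cv2.resize(a,(390,316),interpolation=3)
cv2.imwrite('pics/c0.png',cv2.resize(cv2.imread('pics/s0.png')[135:285,260:460],(800,600),interpolation=3))
cv2.imwrite('pics/c1.png',cv2.resize(cv2.imread('pics/d0.png')[145:295,215:415],(800,600),interpolation=3))
for n in('scene','side'):
    im=cv2.imread('pics/%s0.png'%n[0].replace('s','s' if n=='scene' else 'd'))
    h=cv2.cvtColor(im,cv2.COLOR_BGR2HSV)
    m=cv2.inRange(h,(105,120,60),(125,255,255)); 
    k,l,s,_=cv2.connectedComponentsWithStats(m); print(n,[list(x) for x in s[1:] if x[4]>40])
    print('cam',ray(n,320,200))
```

```text
scene [[np.int32(269), np.int32(200), np.int32(92), np.int32(56), np.int32(664)]]
cam (array([0.84862502, 0.75356234, 0.78484699]), array([-0.24143996, -0.71846794, -0.65251731]))
side [[np.int32(293), np.int32(224), np.int32(100), np.int32(58), np.int32(537)], [np.int32(291), np.int32(277), np.int32(49), np.int32(4), np.int32(165)]]
cam (array([ 0.27921178, -0.68358576,  0.65133043]), array([ 0.32604889,  0.75985802, -0.56242189]))
```

View pics/c0.png

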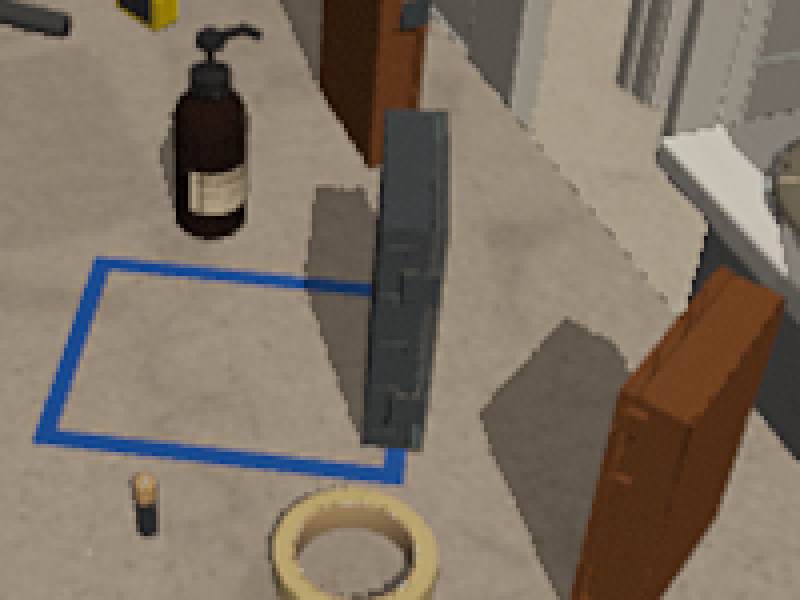

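View pics/c1.png

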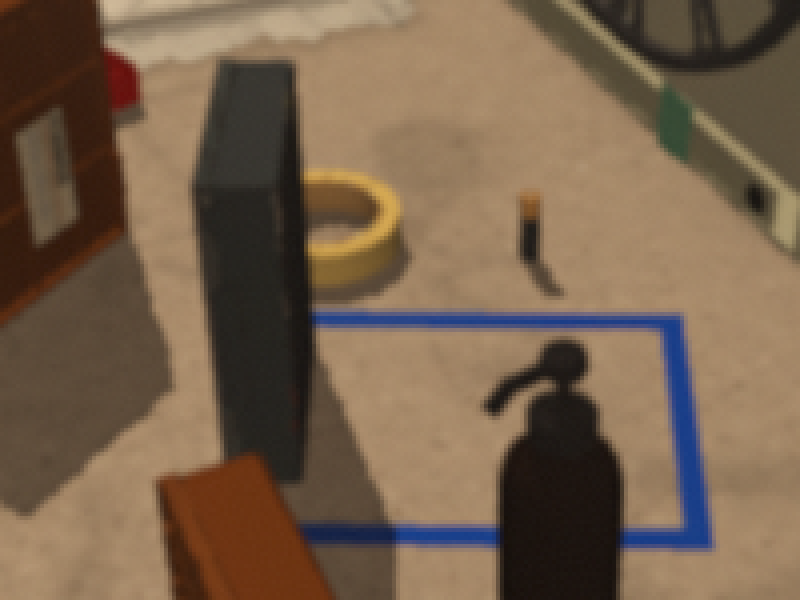

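The crops confirm that the grey organiser at scene (362,205) and side (278,210) stands at the near edge of the blue bay, with its lid facing the robot (-x). The brown ones stand away from the bay. Next I'll turn the corners into positions.

Run:
```python
from h import *
np.set_printoptions(precision=4,suppress=True)
S=lambda u,v,z=0:onplane('scene',260+u/4,135+v/4,z)
D=lambda u,v,z=0:onplane('side',215+u/4,145+v/4,z)
print('bay outer scene FR,FL,NL',S(97,257),S(36,442),S(403,483))
print('bay outer side FL,FR',D(683,315),D(713,548))
print('top side: farlid,farbase,nearlid,nearbase',*[D(*p,.202) for p in((220,62),(295,62),(193,185),(280,190))])
print('top scene -y: base,lid',S(388,110,.202),S(447,112,.202))
print('foot base -y',D(302,480)); print('scene foot +y base, lid',S(362,442),S(420,450))
print('pump foot',S(210,225),'batt',S(147,533),D(530,258),'roll',S(355,560,.025))
print('brown near robot top', S(720,268,.2),S(783,295,.2),S(625,390,.2),S(690,430,.2))
print('brown far side', D(160,480,.2),D(245,455,.2))
print(D(310,400,.2))
```

```text
bay outer scene FR,FL,NL [ 0.6669 -0.1499  0.    ] [0.7567 0.0314 0.    ] [0.5257 0.1464 0.    ]
bay outer side FL,FR [0.7625 0.0258 0.    ] [ 0.67   -0.1554  0.    ]
top side: farlid,farbase,nearlid,nearbase [0.5037 0.1144 0.202 ] [0.5411 0.0957 0.202 ] [0.4517 0.0008 0.202 ] [ 0.4888 -0.0225  0.202 ]
top scene -y: base,lid [ 0.4882 -0.0053  0.202 ] [0.4511 0.0093 0.202 ]
foot base -y [ 0.4909 -0.0115  0.    ]
scene foot +y base, lid [0.5383 0.1027 0.    ] [ 0.5025  0.1223 -0.    ]
pump foot [ 0.5679 -0.1605  0.    ] batt [0.7042 0.1336 0.    ] [0.7041 0.1232 0.    ] roll [0.5898 0.2148 0.025 ]
brown near robot top [0.3617 0.2054 0.2   ] [0.3398 0.2378 0.2   ] [0.4668 0.2777 0.2   ] [0.4488 0.3146 0.2   ]
brown far side [ 0.3758 -0.1938  0.2   ] [ 0.4106 -0.1946  0.2   ]
[ 0.446  -0.1744  0.2   ]
```

Call:
{"op": "arm_command", "data": {
  "deltas": [
    {"xyz": [0,0,-50],"rot": [0,0,0]},
    {"xyz": [0,0,-100],"rot": [0,0,0]},
    {"xyz": [-50,-45,-120],"rot": [0,0,0]},
    {"xyz": [-90,-82,-120],"rot": [0,0,4]},
    {"xyz": [-130,-118,-120],"rot": [0,0,8]}
  ],
  "gripper": 1
}}

```text
time: 0.72
eef_pos: [0.244, 0.378, 0.3187]
ee_rot: [0.208, 0.978, 0.0, 0.0]
wrist_force: [1.0, -0.2, 1.2]
gripper_width: 0.0001
grip_force: 0.0
```

```bash
cat >> h.py <<'E'
def go(n,t,z):
    from scipy.spatial.transform import Rotation as Ro
    o=get_obs();R=Ro.from_quat(o['ee_rot']).as_matrix();N=np.array([.9157,-.402,0]);T=np.array([.402,.9157,0])
    d=n*N+t*T+[0,0,z]-o['eef_pos']
    print('pos',o['eef_pos'],'n,t',o['eef_pos']@N,o['eef_pos']@T,'delta mm',R.T@d*1000,'xang',np.degrees(np.arctan2(R[1,0],R[0,0])),'zaxis',R[:,2],'F',o['wrist_force'],o['time'],o['gripper_width'])
E
python3 -c "
from h import *
np.set_printoptions(precision=4,suppress=True)
go(.350,.2455,.30)"
```

```text
pos [0.244  0.378  0.3187] n,t 0.07149533840432479 0.44426964811240954 delta mm [-279.6858 -197.0945   18.7119] xang 155.96171745114145 zaxis [ 0.0002 -0.     -1.    ] F [ 0.9566 -0.1537  1.2386] 0.725 0.00013695861782567946
```

Call:
{"op": "arm_command", "data": {
  "deltas": [
    {"xyz": [-45,-32,0],"rot": [0,0,0]},
    {"xyz": [-90,-64,0],"rot": [0,0,0]},
    {"xyz": [-135,-96,0],"rot": [0,0,0]},
    {"xyz": [-180,-128,0],"rot": [0,0,0]},
    {"xyz": [-220,-156,0],"rot": [0,0,0]}
  ]
}}

```text
time: 1.35
eef_pos: [0.3819, 0.1462, 0.3185]
ee_rot: [0.208, 0.978, -0.0, -0.0]
wrist_force: [1.7, 0.6, -0.2]
gripper_width: -0.0002
grip_force: 0.0
```

Call:
{"op": "arm_command", "data": {
  "deltas": [
    {"xyz": [-35,-25,0],"rot": [0,0,0]},
    {"xyz": [-55,-41,20],"rot": [0,0,0]},
    {"xyz": [-55,-41,50],"rot": [0,0,0]},
    {"xyz": [-55,-41,80],"rot": [0,0,0]},
    {"xyz": [-55,-41,80],"rot": [0,0,0]}
  ]
}}

```text
time: 1.98
eef_pos: [0.414, 0.0882, 0.2372]
ee_rot: [0.207, 0.978, -0.0, -0.002]
wrist_force: [-0.7, -0.0, 1.0]
gripper_width: 0.0002
grip_force: 0.0
```

```bash
python3 -c "
from h import *
np.set_printoptions(precision=4,suppress=True)
go(.385,.2455,.186)
a=save('scene','s1')[135:285,300:460];b=save('side','d1')[100:250,215:375]
cv2.imwrite('pics/c2.png',cv2.resize(np.hstack([a,b])[:,:,::-1],(800,375),interpolation=2))"
```

```text
pos [0.414  0.0882 0.2372] n,t 0.34360993917177407 0.2471858189890569 delta mm [-41.6521  -1.4189  51.0469] xang 156.07307927103741 zaxis [-0.0045  0.0003 -1.    ] F [-0.7389 -0.0036  1.0133] 1.975 0.00023412533681910032
```

View pics/c2.png

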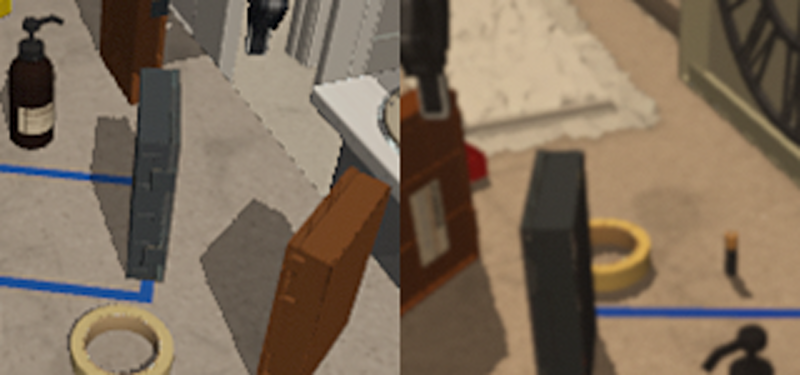

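The crop shows the organiser still upright. The fingertips appear at about scene (406,143) and side (228,145), farther away than the reported pose suggests. I'll check that against the projection.

```bash
python3 -c "
from h import *
o=get_obs();print(o['eef_pos'],o['time'])
for n in('scene','side'):print(n,proj(n,o['eef_pos']))
a=save('scene','s2')[60:260,300:500];b=save('side','d2')[60:260,180:380]
cv2.imwrite('pics/c3.png',cv2.resize(np.hstack([a,b])[:,:,::-1],(800,400),interpolation=2))"
```

```text
[0.41534519 0.08822604 0.23953004] 2.075
scene [399.17539687 165.42274711]
side [231.40440551 159.30403576]
```

View pics/c3.png

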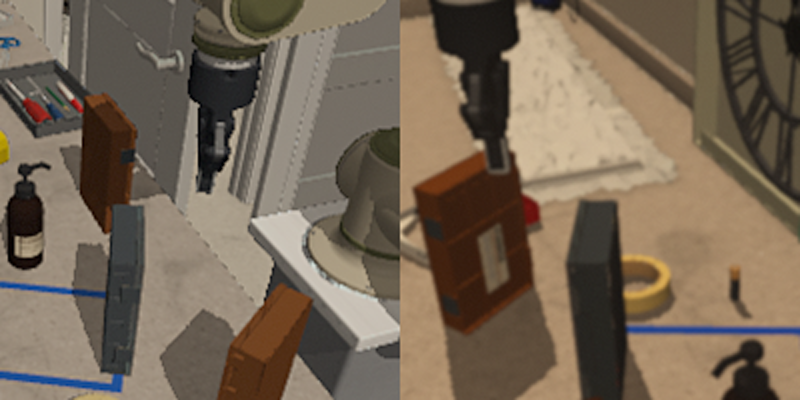

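The true tip is seen at scene (402,155) and side (228,145), which is 10-14 px above the projection. I'll triangulate it.

```bash
python3 -c "
from h import *
def tri(p,q):
    A=[];b=[]
    for n,x in(('scene',p),('side',q)):
        o,d=ray(n,*x);d/=np.linalg.norm(d);P=np.eye(3)-np.outer(d,d);A.append(P);b.append(P@o)
    X=np.linalg.lstsq(np.vstack(A),np.hstack(b),rcond=None)[0];print(X,[proj(n,X) for n in('scene','side')])
tri((402.5,155),(228.5,145))
# top of organiser corners seen in both: far-y base/lid tops
C=lambda u,v:(260+u/4,135+v/4); E=lambda u,v:(215+u/4,145+v/4)
tri(C(388,110),E(280,188)); tri(C(447,112),E(193,185)); tri(C(375,245),E(295,62))
for n in('scene','side'):print(get_calibration(n))
"
```

```text
[0.41361353 0.09055677 0.27175678] [array([402.09380757, 155.10797551]), array([228.00171514, 144.87371149])]
[ 0.48865194 -0.01216488  0.19730533] [array([355.7649984 , 162.56077119]), array([283.29675667, 191.93431265])]
[0.4511802  0.00577829 0.19943513] [array([371.0879111 , 163.07892968]), array([262.3401977 , 191.15875388])]
[0.54632899 0.11310587 0.19214398] [array([353.50946316, 196.2568961 ]), array([288.48812224, 160.49229291])]
{'vertical_fov': 56.387584329384936, 'cx': 319.1852646820432, 'cy': 193.94354413470322, 'R': array([[-0.94969219,  0.31316817,  0.00323154],
       [ 0.19808806,  0.60863645, -0.76832466],
       [-0.24258166, -0.7290318 , -0.64005216]]), 't': array([ 0.56740455, -0.0237307 ,  1.25757479])}
{'vertical_fov': 50.873972682023705, 'cx': 320.73724222240855, 'cy': 198.85611590822674, 'R': array([[ 0.91170738, -0.41021972, -0.02257079],
       [-0.24697402, -0.50333619, -0.82804379],
       [ 0.3283192 ,  0.76050802, -0.56020893]]), 't': array([-0.52027876,  0.26421471,  0.79308299])}
```

Call:
{"op": "arm_command", "data": {
  "deltas": [
    {"xyz": [0,0,25],"rot": [0,0,0]},
    {"xyz": [0,0,50],"rot": [0,0,0]},
    {"xyz": [-15,0,75],"rot": [0,0,0]},
    {"xyz": [-15,0,75],"rot": [0,0,0]},
    {"xyz": [-15,0,75],"rot": [0,0,0]}
  ]
}}

```text
time: 2.8
eef_pos: [0.4291, 0.0822, 0.1649]
ee_rot: [0.207, 0.978, 0.0, 0.001]
wrist_force: [-0.2, -0.8, -0.1]
gripper_width: 0.0002
grip_force: 0.0
```

```bash
python3 -c "
from h import *
np.set_printoptions(precision=4,suppress=True)
go(.40,.2455,.17)
o=get_obs()
for n in('scene','side'):print(n,proj(n,o['eef_pos']),proj(n,o['eef_pos']+[0,0,.019]))
a=save('scene','s3')[120:240,330:450];b=save('side','d3')[100:220,200:320]
cv2.imwrite('pics/c4.png',cv2.resize(np.hstack([a,b])[:,:,::-1],(800,400),interpolation=2))"
```

```text
pos [0.4291 0.0822 0.1649] n,t 0.35985188670451723 0.24779406460084133 delta mm [-40.2067  -2.1165  -5.0452] xang 156.0884293048561 zaxis [ 0.0018 -0.0001 -1.    ] F [-0.2246 -0.8104 -0.1211] 2.8 0.00016011039721829708
scene [389.4977 188.1391] [390.3974 182.4854]
side [243.2827 189.7012] [242.1582 182.1878]
```

View pics/c4.png

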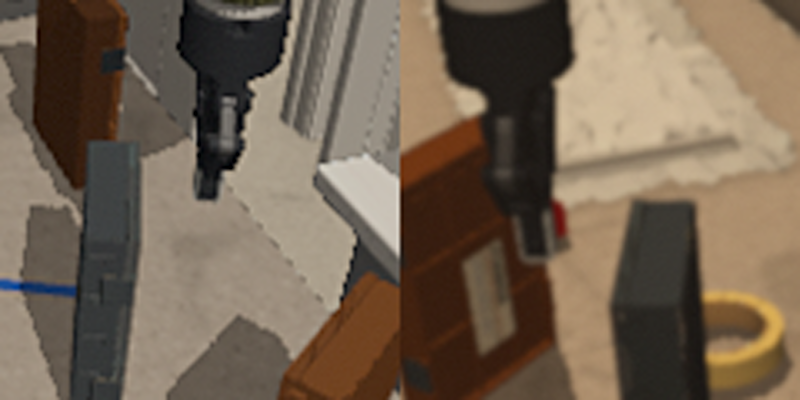

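The tip is visible at scene (392,179) and side (241,179), so it sits at z≈0.193, about 45 mm behind the lid near mid-width. I'll go about 12 mm lower and push slowly.

Call:
{"op": "arm_command", "data": {
  "deltas": [
    {"xyz": [0,-2,6],"rot": [0,0,0]},
    {"xyz": [-8,-2,12],"rot": [0,0,0]},
    {"xyz": [-16,-2,12],"rot": [0,0,0]},
    {"xyz": [-24,-2,12],"rot": [0,0,0]},
    {"xyz": [-30,-2,12],"rot": [0,0,0]}
  ]
}}

```text
time: 3.52
eef_pos: [0.456, 0.0678, 0.1516]
ee_rot: [0.207, 0.978, -0.0, 0.0]
wrist_force: [0.8, 0.2, -0.1]
gripper_width: -0.0002
grip_force: 0.0
```

Call:
{"op": "arm_command", "data": {
  "deltas": [
    {"xyz": [-6,0,0],"rot": [0,0,0]},
    {"xyz": [-12,0,0],"rot": [0,0,0]},
    {"xyz": [-18,0,0],"rot": [0,0,0]},
    {"xyz": [-24,0,0],"rot": [0,0,0]},
    {"xyz": [-30,0,0],"rot": [0,0,0]}
  ]
}}

```text
time: 4.15
eef_pos: [0.4832, 0.0558, 0.1517]
ee_rot: [0.207, 0.978, 0.0, 0.0]
wrist_force: [0.0, -0.2, -0.1]
gripper_width: 0.0001
grip_force: 0.2
```

```bash
python3 -c "
from h import *
np.set_printoptions(precision=4,suppress=True)
go(.45,.2455,.153)
a=save('scene','s4')[135:285,280:430];b=save('side','d4')[120:270,220:370]
cv2.imwrite('pics/c5.png',cv2.resize(np.hstack([a,b])[:,:,::-1],(800,400),interpolation=2))"
```

```text
pos [0.4832 0.0558 0.1517] n,t 0.41999336590420305 0.24532628428411182 delta mm [-30.0539   0.3127  -1.3446] xang 156.08496813354657 zaxis [ 0.0001  0.     -1.    ] F [ 0.0064 -0.2471 -0.0786] 4.15 7.632448506120936e-05
```

View pics/c5.png

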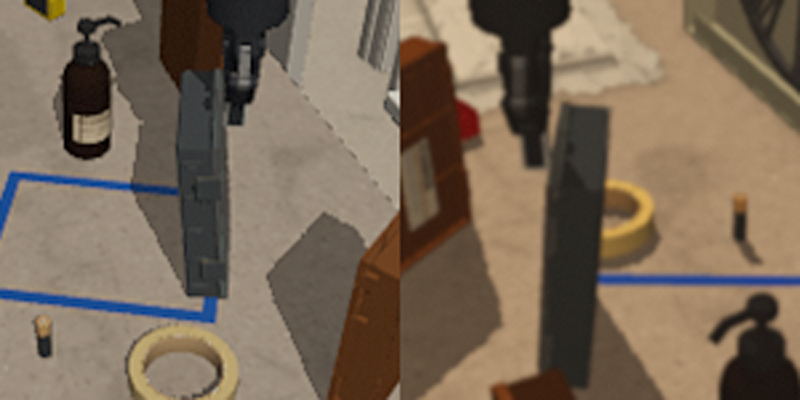

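The organiser has started to tilt, with its top leaning toward the bay. The fingertip is on the lid near the middle, at crop (237,115), and the foot has stayed put. I'll keep pushing slowly.

Call:
{"op": "arm_command", "data": {
  "deltas": [
    {"xyz": [-5,0,0],"rot": [0,0,0]},
    {"xyz": [-10,0,0],"rot": [0,0,0]},
    {"xyz": [-15,0,0],"rot": [0,0,0]},
    {"xyz": [-20,0,0],"rot": [0,0,0]},
    {"xyz": [-24,0,0],"rot": [0,0,0]}
  ]
}}

```text
time: 4.88
eef_pos: [0.505, 0.0461, 0.1516]
ee_rot: [0.207, 0.978, -0.0, 0.0]
wrist_force: [-0.6, -0.2, -0.2]
gripper_width: -0.0003
grip_force: 0.0
```

```bash
cat > tilt.py <<'E'
from h import *
np.set_printoptions(precision=4,suppress=True)
go(.46,.2455,.153)
import sys
im=save('side',sys.argv[1]); h=cv2.cvtColor(im,cv2.COLOR_RGB2GRAY)
# base-side edge: last dark column per row near organiser
for v in(165,175,185,195,210,225,240,255):
    r=np.where(h[v,255:360]<60)[0]; print(v,(255+r.min(),255+r.max()) if len(r) else None,end=' ')
E
python3 tilt.py d5
```

```text
pos [0.505  0.0461 0.1516] n,t 0.4439272817123928 0.24520497244135436 delta mm [-16.1213   0.3842  -1.3984] xang 156.07735444542757 zaxis [ 0. -0. -1.] F [-0.6108 -0.1682 -0.1537] 4.875 -0.0002549387116345395
165 (np.int64(273), np.int64(311)) 175 (np.int64(278), np.int64(311)) 185 (np.int64(289), np.int64(311)) 195 (np.int64(286), np.int64(310)) 210 (np.int64(284), np.int64(306)) 225 (np.int64(280), np.int64(302)) 240 (np.int64(277), np.int64(357)) 255 (np.int64(275), np.int64(359))
```

Call:
{"op": "arm_command", "data": {
  "deltas": [
    {"xyz": [-4,0,0],"rot": [0,0,0]},
    {"xyz": [-8,0,0],"rot": [0,0,0]},
    {"xyz": [-12,0,0],"rot": [0,0,0]},
    {"xyz": [-12,0,0],"rot": [0,0,0]},
    {"xyz": [-12,0,0],"rot": [0,0,0]}
  ]
}}

```text
time: 5.55
eef_pos: [0.5156, 0.0414, 0.1516]
ee_rot: [0.207, 0.978, -0.0, -0.0]
wrist_force: [-0.4, -0.1, 0.1]
gripper_width: 0.0002
grip_force: 0.0
```

```bash
python3 tilt.py d6
```

```text
pos [0.5156 0.0414 0.1516] n,t 0.4554712007250309 0.24517497126531781 delta mm [-4.5778  0.3691 -1.392 ] xang 156.0848575693018 zaxis [-0.0001  0.     -1.    ] F [-0.3938 -0.1444  0.0599] 5.55 0.00021012100771503108
165 (np.int64(279), np.int64(291)) 175 (np.int64(284), np.int64(289)) 185 None 195 None 210 (np.int64(347), np.int64(348)) 225 None 240 (np.int64(295), np.int64(359)) 255 (np.int64(294), np.int64(359))
```

View pics/d6.png

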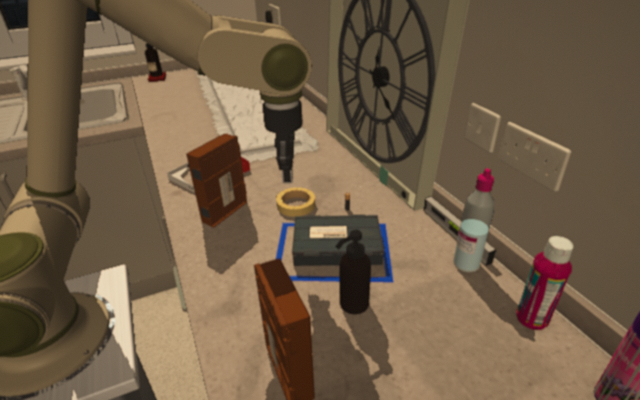

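It has fallen flat, lid up (side view about (293-383, 215-277)), with blue visible around it. I'll retract and check from the scene camera.

Call:
{"op": "arm_command", "data": {
  "deltas": [
    {"xyz": [10,0,-30],"rot": [0,0,0]},
    {"xyz": [30,0,-60],"rot": [0,0,0]},
    {"xyz": [60,0,-100],"rot": [0,0,0]},
    {"xyz": [80,0,-110],"rot": [0,0,0]},
    {"xyz": [80,0,-110],"rot": [0,0,0]}
  ]
}}

```text
time: 6.22
eef_pos: [0.4418, 0.0742, 0.2619]
ee_rot: [0.207, 0.978, 0.0, 0.001]
wrist_force: [0.1, 0.0, -0.2]
gripper_width: 0.0002
grip_force: 0.0
```

```bash
python3 -c "
from h import *
a=save('scene','s7')[150:290,250:390];b=save('side','d7')[190:300,260:410]
cv2.imwrite('pics/c6.png',np.hstack([cv2.resize(a,(400,400),interpolation=2),cv2.resize(b,(400,400*110//150),interpolation=2) if 0 else cv2.copyMakeBorder(cv2.resize(b,(400,293),interpolation=2),0,107,0,0,0)])[:,:,::-1])"
```

```text
(no output)
```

View pics/c6.png

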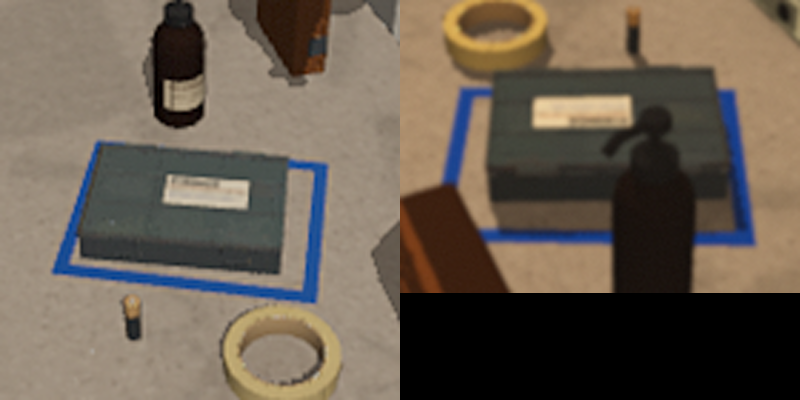

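```bash
python3 -c "
from h import *
np.set_printoptions(precision=1,suppress=True)
S=lambda u,v,z=0:onplane('scene',250+u/2.857,150+v/2.857,z)
D=lambda u,v,z=0:onplane('side',260+(u-400)/2.667,190+v/2.667,z)
c=np.array([.5965,-.0035]);B=np.array([[.8926,-.4509],[.4509,.8926]])
for k,p in dict(bayFR=S(98,142),bayFL=S(53,272),bayNL=S(316,302),bayNR=S(328,163),base1=S(82,258),base2=S(280,272),top1=S(82,237,.045),top2=S(278,250,.045),top3=S(108,146,.045),top4=S(288,158,.045),sb1=D(491,198),sb2=D(733,198),stop1=D(487,168,.045),stop2=D(730,168,.045),stop3=D(495,72,.045),stop4=D(713,67,.045)).items(): print(k,B@(p[:2]-c)*1000)"
```

```text
bayFR [128.1 -96.8]
bayFL [128.8 102.5]
bayNL [-130.4  101.8]
bayNR [-130.6 -100.7]
base1 [104.9  79.8]
base2 [-92.7  68.5]
top1 [98.5 93.6]
top2 [-89.7  82.1]
top3 [102.2 -41.2]
top4 [-88.  -51.1]
sb1 [-82.7 -52.1]
sb2 [120.8 -47.9]
stop1 [-82.1 -65.1]
stop2 [114.5 -61.2]
stop3 [-88.   65.7]
stop4 [109.9  76.2]
```

The base corners come out at about x -93 to +115 and y -62 to +80 mm from the bay centre. That is inside the 116 / 87.5 mm inner limits to within measuring error, and clear of the tape's outer edge. The pump, battery and roll look undisturbed and the arm is clear.

```bash
python3 -c "
from h import *
print(manip.job_done())"
```

```text
the job is handed in; nothing more can be done
None
```

The grey organiser was pushed over from its lid side and now lies flat, lid up, inside the blue bay; the pump, battery and tape roll look undisturbed, and the job is handed in (no verdict was returned).

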